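# Make up an ink sample tray

### The job

Make up the folding ink sample tray: first lift the metal floor plate by its wooden divider onto the flat tray and work it about until both its holes drop over the studs and it lies flush on the tray's floor, and then fold all four walls fully upright. Once the walls are up, stand every dropper bottle on the plate in the bay behind the divider, farther from the robot, and every plain round jar in the bay nearer the robot, all upright; leave the little beaker and the jar of brushes where they are.

Things in the scene. Friction and masses are not known exactly. Their poses are not given: they have to be found in the camera images.
- tray: Folding plywood tray, fixed to the desk. Floor 116 x 191 x 8 mm with two dark steel studs; one hinged wall lies folded out along each edge (walls up: inside 120 x 195 mm, walls 46 mm and tabs 72 mm above the desk). Origin: centre of the floor's underside, on the desk; x points away from the robot (within 0.25 rad), y to the left along the long side, z up.
- stud_left (a point): Middle of the top of the left stud, at (0, +72) mm in the tray's frame. The stud is 10 mm across with a bevelled top and stands 8 mm above the tray's floor (top 16 mm above the desk).
- stud_right (a point): Middle of the top of the right stud, at (0, -72) mm in the tray's frame. The stud is 10 mm across with a bevelled top and stands 8 mm above the tray's floor (top 16 mm above the desk).
- bay_far (a point): Middle of the far bay's floor (the plate's top, 14 mm above the desk), 33 mm to +x of the tray's origin. With plate and walls in place the bay is 54 mm (x) by 195 mm (y): room for two side by side along y.
- bay_near (a point): The same for the near bay, 33 mm to -x of the tray's origin.
- plate: Aluminium plate 108 (x) x 184 (y) x 6 mm, 0.25 kg; two 11.5 mm through holes at (0, +72) and (0, -72) mm. Wooden divider on its middle, 12 mm thick (x), 96 mm long (y), from 6 to 41 mm above the underside: the grip. Origin: centre of the underside. Same either way round. Fully down, the underside is 8 mm above the desk; resting on the stud tops, 16 mm. The divider parts near and far bay.
- wall_front (a joint): Hinge of the wall nearest the robot (tray's -x side): 0 flat outwards, 1.57 (stop) upright; starts at 0.2 to 0.6 rad. Stiff: stays where left, takes about 1.5 N at the tab. Hinge line 6 mm above the desk, 63 mm from the tray's origin along -x. Wall 6 mm thick, reaching 40 mm from the hinge; mid-edge tab 16 mm wide, 6 mm thick, from 40 to 66 mm.
- wall_back (a joint): Hinge of the wall farthest from the robot (tray's +x side): 0 flat outwards, 1.57 (stop) upright; starts at 0.2 to 0.6 rad. Stiff: stays where left, takes about 1.5 N at the tab. Hinge line 6 mm above the desk, 63 mm from the tray's origin along +x. Wall 6 mm thick, reaching 40 mm from the hinge; mid-edge tab 16 mm wide, 6 mm thick, from 40 to 66 mm.
- wall_left (a joint): Hinge of the wall on the left (tray's +y side): 0 flat outwards, 1.57 (stop) upright; starts at 0.2 to 0.6 rad. Stiff: stays where left, takes about 1.5 N at the tab. Hinge line 6 mm above the desk, 100.5 mm from the tray's origin along +y. Wall 6 mm thick, reaching 40 mm from the hinge; mid-edge tab 16 mm wide, 6 mm thick, from 40 to 66 mm.
- wall_right (a joint): Hinge of the wall on the right (tray's -y side): 0 flat outwards, 1.57 (stop) upright; starts at 0.2 to 0.6 rad. Stiff: stays where left, takes about 1.5 N at the tab. Hinge line 6 mm above the desk, 100.5 mm from the tray's origin along -y. Wall 6 mm thick, reaching 40 mm from the hinge; mid-edge tab 16 mm wide, 6 mm thick, from 40 to 66 mm.
- tab_front (a point): Grip point in the middle of that tab on wall_front, 54 mm from its hinge line. It moves with the wall.
- tab_back (a point): Grip point in the middle of that tab on wall_back, 54 mm from its hinge line. It moves with the wall.
- tab_left (a point): Grip point in the middle of that tab on wall_left, 54 mm from its hinge line. It moves with the wall.
- tab_right (a point): Grip point in the middle of that tab on wall_right, 54 mm from its hinge line. It moves with the wall.
- bottle1: Low dropper bottle, 64 mm tall: broad amber glass body 42 mm across up to 22 mm, shoulder to 30 mm, narrow black collar 20 mm across from 30 to 50 mm, rubber bulb above. About 80 g. Origin at the centre of its foot, z up its axis. May be absent.
- jar1: Plain round jar, a cylinder 44 mm across and 44 mm tall, amber glass with a flat black lid of the same width from 32 mm up. About 100 g. Origin at the centre of its foot, z up its axis. May be absent.
- bottle2: Low dropper bottle, 64 mm tall: broad amber glass body 42 mm across up to 22 mm, shoulder to 30 mm, narrow black collar 20 mm across from 30 to 50 mm, rubber bulb above. About 80 g. Origin at the centre of its foot, z up its axis. May be absent.
- jar2: Plain round jar, a cylinder 44 mm across and 44 mm tall, amber glass with a flat black lid of the same width from 32 mm up. About 100 g. Origin at the centre of its foot, z up its axis. May be absent.
- beaker: Small clear glass beaker, 38 mm across, 34 mm tall, standing among the bottles and jars; not part of the job. Origin at the centre of its foot.
- brush_jar: Glass jar 90 mm across and 120 mm tall with brushes rising to 210 mm, behind on the left; not part of the job. Origin at the centre of its foot.
Things that resemble listed ones, but are neither listed nor needed, are in the scene too. There is more than one size of the plate; the job needs the larger. What is shaped like the jar2 but red is not meant.

How it is judged:
By the outcome, as a careful person would: the job done as asked, in the order asked, and still so for the second after the job is handed in, with the robot touching nothing.
Of bottle1, bottle2, jar1, jar2 only 2 to 4 are there at a start; the rules pass over those that are not, and their reading is None.
At some moment in a run one of bottle1, bottle2, jar1, jar2, plate may be knocked a few centimetres aside while the robot is not near it.
Once in a run the grip may slacken for a moment while it holds something.
It also fails if it takes over 208 s, if anything falls off the work surface, if the arm or the gripper's body presses on something with over 40 N, if the wrist force passes 120 N, or if a joint passes its speed limit or range.

### The arm

A 7-joint arm with a two-finger parallel gripper is mounted at the origin on the work surface. World frame = base frame: x ahead of the robot, y to its left, z up, the work surface at z = 0. Lengths are in m, angles in rad, forces in N, time in s.
With the tool pointing down it reaches from about 0.4 to 0.85 m from the base axis. Payload 10.4 kg.
Tool frame: the origin (TCP) lies at the very end of the fingers, on their centre line; the grasp point (between the pads) lies 19 mm behind it; z points along the fingers, y is the line along which they close (so a half turn about z gives the same grasp; the last joint's range is limited). The gripper opens to 87 mm and grips with 3 to 60 N. Pads are 19 mm wide; open, the fingers measure 117 mm over their backs; the gripper's body (75 mm by 190 mm) begins 51 mm behind the grasp point.
Start: joints at [-1.135, 0.332, -0.065, 1.46, 0.022, 1.35, -0.088], TCP at [0.277, 0.56, 0.223] pointing down, gripper open.
Joint ranges: [-2.6, 2.6], [-0.5, 2.12], [-1.47, 1.34], [0.16, 2.42], [-1.27, 4.41], [0.06, 2.06], [-2.6, 2.6]. Speed limits (rad/s): [2.22, 2.22, 2.79, 2.79, 3.14, 3.14, 3.14].

### API

Orientations are given as a unit quaternion [x, y, z, w].
In Python, from bench import r gives the robot as it stands.
- The arm moves only by the shell command python3 -m crank 'ROWS' [FORCE]. ROWS is JSON, a list that holds one entry, the list of rows, each a list of 5 numbers: the shift along the tool's x, y, z in mm, then the turn about the tool's z in degrees, then the opening, from -1 (shut) to 1 (fully open). A call has 1 to 20 rows; each row is the pose to reach, as a shift and turn from the pose commanded when the call began, along the tool's axes at that moment; what a row does not reach only later rows make up. A row lasts 1/10 s, in which the tool goes at most 50 mm and 8.59 degrees, less where a joint would pass 70% of its speed; a pose out of reach is approached as far as the arm can. A call with a gripper value outside its range is refused whole. The fingers move at their own pace and stop on an object; FORCE is the grip in N (left out, the last holds). Time passes only in rows, so rows that repeat a pose let the fingers close. It gives the time, the measured TCP pose, the force, the opening and the grip force at its end, in the units of the state.
- r.read_state(): the state, without advancing time (a new reading comes with each control period).
- r.camera(name): name is "scene" or "top" or "wrist"; returns a dict with "image" (480x640x3 uint8, red, green, blue), "vfov" (degrees; the focal length in pixels is half the picture's height over the tangent of half this angle, whatever the lens; pixels are square), "cx", "cy" (the principal point, pixels), "eye" and "attitude" of the camera in the world. Camera axes: x right, y down, z forward; pixel columns grow to the right and rows downward; lengths in m; the calibration is good to about 2 mm. A picture is of the moment at which its call begins. There is no depth.
- r.close_job(): hands the job in; it is judged then, once.
The state is a dict: "time": time; "joint_positions": joint angles; "joint_vel": joint speeds; "joint_torque": joint torques, N m; "ee_pos": TCP position; "eef_rot": TCP orientation; "ft_force": force on the tool from outside, world axes, zero at the start; "torque": the same for the moment, N m; "width": finger opening in m; "grip_force": force on a finger pad.
Only numpy, scipy, OpenCV 4.12 (cv2) and the standard library are available. Lean on these libraries where they do the work, as an engineer would, in place of code of your own. Each camera call takes 0.05 s, during which the arm holds its last target. There are 200 camera calls.

## Working session

There is one attempt and no reset: what is moved stays moved. The work goes in short steps, Python scripts to look and compute and a shell command to move; the robot and the scene stay as the last step left them, time stands still between calls to the robot, and variables do not carry over. Pictures are saved under pics/ and viewed, at most 17 in all, crops included, and the job is handed in when it is done.

```bash
mkdir -p pics; ls; cat > h.py <<'E'
import numpy as np, cv2
from scipy.spatial.transform import Rotation as R
from bench import r
def att(c):
    a=np.array(c["attitude"]); return a if a.shape==(3,3) else R.from_quat(a).as_matrix()
def foc(c): return c["image"].shape[0]/2/np.tan(np.radians(c["vfov"])/2)
def ray(c,u,v,z):
    d=att(c)@np.array([(u-c["cx"])/foc(c),(v-c["cy"])/foc(c),1]); e=np.array(c["eye"]); return e+d*(z-e[2])/d[2]
def proj(c,p):
    q=att(c).T@(np.array(p)-c["eye"]); return q[:2]/q[2]*foc(c)+[c["cx"],c["cy"]]
def snap(n,f):
    c=r.camera(n); cv2.imwrite("pics/"+f,c["image"][:,:,::-1]); np.save("pics/"+f+".npy",c,allow_pickle=True); return c
def load(f): return np.load("pics/"+f+".npy",allow_pickle=True).item()
E
python3 - <<'E'
from h import *
for n in("scene","top","wrist"):
    c=snap(n,n+"0.png"); print(n,c["vfov"],c["cx"],c["cy"],c["eye"],c["attitude"], [k for k in c])
print(r.read_state())
E
```

```text
pics
scene 55.94321174511105 316.78646398364504 237.85289403941817 [ 1.11857275 -0.39466514  0.79070568] [ 0.82953756  0.4025802  -0.16424695 -0.35045623] ['image', 'vfov', 'cx', 'cy', 'eye', 'attitude']
top 47.45898419062308 322.05638134628447 235.08389959526667 [0.3764923  0.0724556  1.55522214] [-0.70608529  0.706514   -0.02888071  0.03804529] ['image', 'vfov', 'cx', 'cy', 'eye', 'attitude']
wrist 65.93386340623623 316.49437151097226 243.68763858242693 [0.20425153 0.59559733 0.38438704] [0.84008205 0.5221708  0.07721914 0.12504807] ['image', 'vfov', 'cx', 'cy', 'eye', 'attitude']
{'time': 0.15, 'joint_positions': array([-1.13461366,  0.3327056 , -0.06469752,  1.460737  ,  0.02158745,
        1.34989553, -0.08849915]), 'joint_vel': array([-0.0023451 , -0.00308434,  0.00032454, -0.0027433 , -0.00044408,
       -0.00091827, -0.00075157]), 'joint_torque': array([ 8.95355224e-04, -6.23639846e+01,  2.47670256e-02, -3.90135026e+01,
       -6.12924155e-02,  3.73811508e-02,  8.94776758e-05]), 'ee_pos': array([0.27665582, 0.56011373, 0.22195532]), 'eef_rot': array([ 2.27378763e-01,  9.73806255e-01, -5.15227448e-04, -1.03021181e-04]), 'ft_force': array([-0.20746498,  0.37035127, -0.41759825]), 'torque': array([ 0.04690376, -0.04689842, -0.0343303 ]), 'grip_force': 0.0, 'width': 0.08711137463931147}
```

View pics/top0.png

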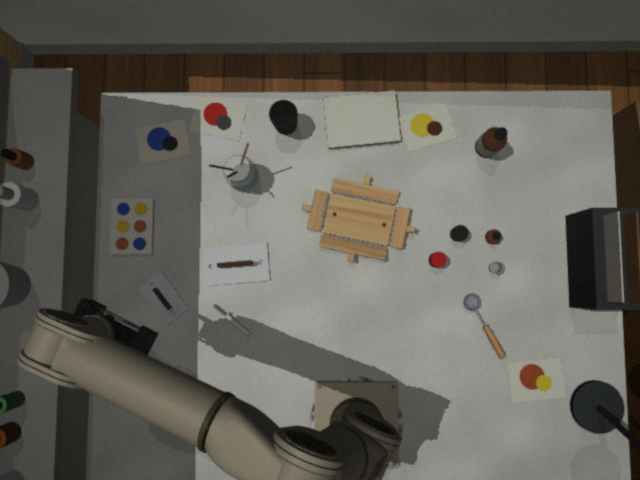

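View pics/scene0.png

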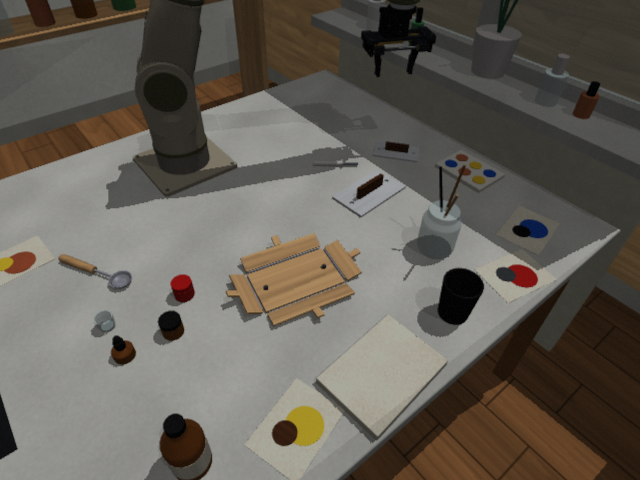

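```bash
python3 - <<'E'
from h import *
c=load("top0.png"); im=c["image"]
for n,u,v,z in [("plateC",236,264,0.0),("small",163,297,0),("tray",359,218,.008),("jar",459,233,.044),("red",438,260,.044),("bottle",493,237,.02),("beaker",495,268,.02),("brush",240,172,.06)]: print(n,ray(c,u,v,z).round(3))
a=cv2.resize(im[160:310,200:520],None,fx=2.5,fy=2.5,interpolation=cv2.INTER_CUBIC)
cv2.imwrite("pics/crop1.png",a[:,:,::-1])
hsv=cv2.cvtColor(im,cv2.COLOR_RGB2HSV)
# studs: dark within tray
g=cv2.cvtColor(im,cv2.COLOR_RGB2GRAY)
for nm,(x0,x1,y0,y1),th in [("studs",(325,395,205,235),75),("divider",(205,268,245,283),75)]:
    m=(g[y0:y1,x0:x1]<th).astype(np.uint8); n,l,s,ce=cv2.connectedComponentsWithStats(m)
    for i in range(1,n): print(nm,s[i],(ce[i]+[x0,y0]).round(1))
E
```

```text
plateC [0.442 0.338 0.   ]
small [0.348 0.545 0.   ]
tray [ 0.572 -0.013  0.008]
jar [ 0.525 -0.288  0.044]
red [ 0.451 -0.228  0.044]
bottle [ 0.516 -0.388  0.02 ]
beaker [ 0.429 -0.391  0.02 ]
brush [0.695 0.321 0.06 ]
studs [8 8 3 3 7] [334.1 213.7]
studs [58 18  3  3  6] [383.8 224.2]
divider [ 13  16  35   7 162] [235.3 263.9]
```

View pics/crop1.png

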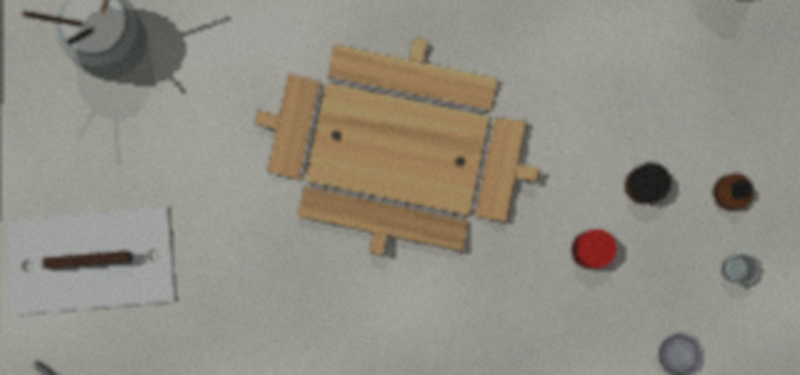

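```bash
cat >> h.py <<'E'
def yawdeg(q): 
    y=R.from_quat(q).as_matrix()[:,1]; return np.degrees(np.arctan2(y[1],y[0]))
def go(p,head=None):
    "shift in tool mm and turn deg to bring TCP to p with closing axis along heading head (deg)"
    s=r.read_state(); M=R.from_quat(s["eef_rot"]).as_matrix()
    d=M.T@(np.array(p)-s["ee_pos"])*1000; t=0
    if head is not None: t=-((head-yawdeg(s["eef_rot"])+90)%180-90)
    print("go",d.round(1),"turn",round(t,1),"t",round(s["time"],1)); return d,t
def tr(T,x,y,z):
    a=T[2]; return np.array([T[0]+x*np.cos(a)-y*np.sin(a),T[1]+x*np.sin(a)+y*np.cos(a),z])
E
python3 - <<'E'
from h import *
c=load("top0.png"); im=c["image"]; g=cv2.cvtColor(im,cv2.COLOR_RGB2GRAY)
a=ray(c,334.1,213.7,.016); b=ray(c,383.8,224.2,.016); d=a-b; print("stud dist",np.linalg.norm(d), (a+b)/2, "tray yaw deg",np.degrees(np.arctan2(-d[0],d[1])))
m=np.zeros_like(g); m[245:283,205:268]=(g[245:283,205:268]<75)
ys,xs=np.nonzero(m); P=np.array([ray(c,u,v,.041)[:2] for u,v in zip(xs,ys)]); ce=P.mean(0); w,V=np.linalg.eigh(np.cov(P.T)); v=V[:,1]; v*=np.sign(v[1])
print("div",ce,"len",np.sqrt(12*w[1]),"plate yaw",np.degrees(np.arctan2(-v[0],v[1])))
y=np.degrees(np.arctan2(-v[0],v[1]))
go([ce[0],ce[1],.15],y)
E
```

```text
stud dist 0.14393868918320227 [ 0.56856545 -0.01216327  0.016     ] tray yaw deg -12.127717990469433
div [0.44006996 0.33321297] len 0.09608169112079588 plate yaw 4.055360864896303
go [-247.  -131.    72.1] turn 59.7 t 0.1
```

```bash
python3 -m crank '[[[-247,-131,60,59.7,1],[-247,-131,60,59.7,1],[-247,-131,60,59.7,1],[-247,-131,60,59.7,1],[-247,-131,60,59.7,1],[-247,-131,60,59.7,1],[-247,-131,60,59.7,1],[-247,-131,60,59.7,1],[-247,-131,60,59.7,1],[-247,-131,60,59.7,1]]]' 20
python3 - <<'E'
from h import *
c=snap("wrist","w1.png"); print(r.read_state()["ee_pos"],c["eye"]); print(proj(c,[.440,.333,.041]))
E
```

```text
time: 1.15
ee_pos: [0.4396, 0.3346, 0.1626]
eef_rot: [0.68, 0.733, 0.0, -0.0]
ft_force: [-0.2, 0.8, -0.4]
width: 0.0871
grip_force: 0.0
[0.43963934 0.33452258 0.16265622] [0.43299325 0.41438196 0.32520391]
[317.71963318 238.24995925]
```

View pics/w1.png

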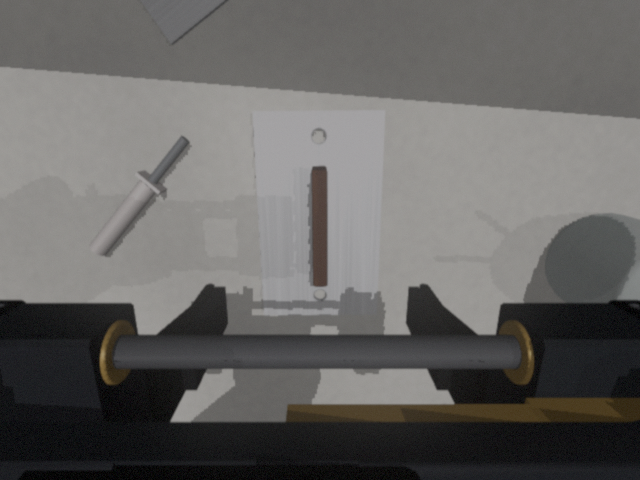

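```bash
python3 - <<'E'
from h import *
c=load("w1.png")
h1=ray(c,318.5,135.5,.006);h2=ray(c,320.5,294.5,.006); d=h1-h2
print(h1,h2,np.linalg.norm(d),(h1+h2)/2,np.degrees(np.arctan2(-d[0],d[1])))
a=ray(c,319,168,.041);b=ray(c,320,286,.041);print(a,b,np.linalg.norm(a-b),(a+b)/2)
print(proj(c,[.440,.333,.041]))
p=(h1+h2)/2
go([p[0],p[1],.018],np.degrees(np.arctan2(-d[0],d[1])))
E
```

```text
[0.43474786 0.41128036 0.006     ] [0.44767441 0.26828948 0.006     ] 0.14357397896627966 [0.44121113 0.33978492 0.006     ] 5.165566572797617
[0.43674698 0.38814381 0.041     ] [0.44504485 0.29195941 0.041     ] 0.09654165934240921 [0.44089591 0.34005161 0.041     ]
[317.71963318 238.24995925]
go [  5.1   2.  144.7] turn -0.9 t 1.2
```

```bash
python3 -m crank '[[[4,2,100,-0.9,1],[4,2,144,-0.9,1],[4,2,144,-0.9,1],[4,2,144,-0.9,1],[4,2,144,-0.9,1],[4,2,144,-0.9,-1],[4,2,144,-0.9,-1],[4,2,144,-0.9,-1],[4,2,144,-0.9,-1],[4,2,144,-0.9,-1],[4,2,144,-0.9,-1],[4,2,144,-0.9,-1],[4,2,144,-0.9,-1]]]' 50
python3 -m crank '[[[0,0,-20,0,-1],[0,0,-50,0,-1],[0,0,-90,0,-1],[0,0,-120,0,-1],[0,0,-120,0,-1],[0,0,-120,0,-1]]]'
python3 - <<'E'
from h import *
c=snap("wrist","w2.png"); s=r.read_state(); print(s["ee_pos"],yawdeg(s["eef_rot"]),s["width"])
# expected hole pixels if the plate is centred per wrist estimate / top estimate
E
```

```text
time: 2.5
ee_pos: [0.4419, 0.3377, 0.0185]
eef_rot: [0.676, 0.737, -0.0, -0.0]
ft_force: [-0.2, 0.1, -0.9]
width: 0.0307
grip_force: 0.0
time: 3.1
ee_pos: [0.4421, 0.3379, 0.1389]
eef_rot: [0.676, 0.737, 0.001, -0.0]
ft_force: [-0.1, -0.1, -0.9]
width: 0.0003
grip_force: 0.0
[0.44158796 0.3374431  0.13783611] 4.919104658043691 0.0007291596547963504
```

View pics/w2.png

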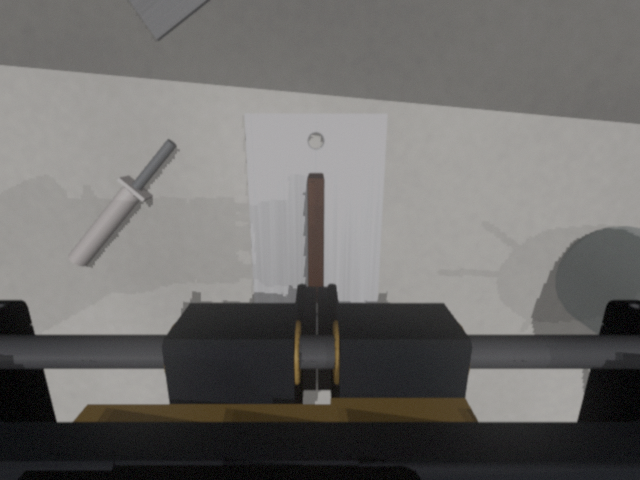

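```bash
python3 -m crank '[[[0,0,0,0,0],[0,0,0,0,0],[0,0,0,0,0],[0,0,0,0,0],[0,0,0,0,0],[0,0,0,0,0],[0,0,50,0,0],[0,0,100,0,0],[0,0,121,0,0],[0,0,121,0,0],[0,0,121,0,-1],[0,0,121,0,-1],[0,0,121,0,-1],[0,0,121,0,-1],[0,0,121,0,-1],[0,0,121,0,-1],[0,0,121,0,-1],[0,0,121,0,-1],[0,0,121,0,-1]]]' 55
python3 - <<'E'
from h import *
c=load("w2.png"); print(ray(c,315.5,141,.006))
s=r.read_state();print(s["ee_pos"],s["width"],s["grip_force"])
E
```

```text
time: 5.05
ee_pos: [0.4422, 0.338, 0.0183]
eef_rot: [0.676, 0.737, 0.0, -0.0]
ft_force: [-1.2, -1.3, 6.8]
width: 0.0117
grip_force: 55.0
[0.43451885 0.41054043 0.006     ]
[0.44217919 0.33800157 0.0182529 ] 0.011729530707393838 55.000362396240234
```

```bash
python3 -m crank '[[[0,0,-30,0,-1],[0,0,-60,0,-1],[0,0,-100,0,-1],[0,0,-100,0,-1],[0,0,-100,0,-1],[0,0,-100,0,-1]]]' 55
python3 - <<'E'
from h import *
s=r.read_state();print(s["ee_pos"],s["width"],s["grip_force"])
T=(.5686,-.0122,np.radians(-12.13)); go(tr(T,0,-65,.10) if 0 else tr(T,0,-.065,.10),-12.13)
E
```

```text
time: 5.65
ee_pos: [0.4411, 0.337, 0.116]
eef_rot: [0.676, 0.737, -0.001, -0.0]
ft_force: [-0.3, 0.5, -2.9]
width: 0.0113
grip_force: 55.0
[0.44109117 0.33704784 0.11601982] 0.011299221599753469 54.99990398995578
go [-421.    78.1   16.5] turn 17.0 t 5.7
```

```bash
python3 -m crank '[[[-40,8,0,3,-1],[-80,15,0,6,-1],[-120,24,0,9,-1],[-160,32,0,12,-1],[-200,40,0,15,-1],[-240,46,0,17,-1],[-280,54,0,17,-1],[-320,60,0,17,-1],[-360,68,0,17,-1],[-400,75,0,17,-1],[-421,78,0,17,-1],[-421,78,0,17,-1],[-421,78,0,17,-1],[-421,78,0,17,-1]]]'
python3 - <<'E'
from h import *
c=snap("wrist","w3.png"); s=r.read_state(); print(s["ee_pos"],yawdeg(s["eef_rot"]),s["width"],s["grip_force"],s["ft_force"])
E
```

```text
time: 7.05
ee_pos: [0.5552, -0.0737, 0.1166]
eef_rot: [0.777, 0.629, -0.001, -0.001]
ft_force: [0.1, 0.3, -4.6]
width: 0.0115
grip_force: 55.0
[ 0.55529857 -0.07359677  0.11683712] -11.973618848483143 0.01136100756723034 54.999942407011986 [-0.00577402  0.42408209 -3.30956549]
```

View pics/w3.png

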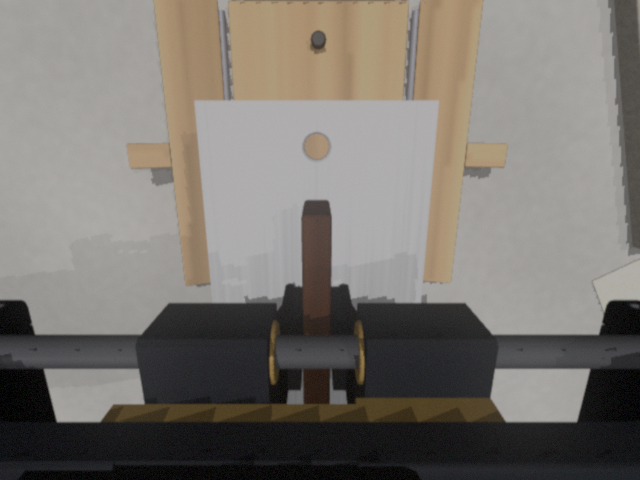

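```bash
python3 - <<'E'
from h import *
c=load("w3.png"); s=r.read_state(); im=c["image"]; g=cv2.cvtColor(im,cv2.COLOR_RGB2GRAY); hs=cv2.cvtColor(im,cv2.COLOR_RGB2HSV)
m=(g[20:60,295:345]<80).astype(np.uint8);n,l,st,ce=cv2.connectedComponentsWithStats(m);print(st[1:],ce[1:]+[295,20])
m=(hs[125:170,290:345,1]>60).astype(np.uint8);n,l,st,ce=cv2.connectedComponentsWithStats(m);print(st[1:],ce[1:]+[290,125])
zu=s["ee_pos"][2]-.0183
hole=ray(c,316.5,146.5,zu+.006); stud=ray(c,317.5,36.5,.016)
th=np.radians(yawdeg(s["eef_rot"])); X=np.array([np.cos(th),np.sin(th)]);Y=np.array([-X[1],X[0]])
d=hole[:2]-s["ee_pos"][:2]; print("hole rel TCP x,y",d@X,d@Y)
T=(.5686,-.0122,np.radians(-12.13)); e=tr(T,0,.072,0)
print("stud wrist",stud,"top",e)
e0=ray(c,195,101,zu+.006);e1=ray(c,438,101,zu+.006);print("plate width",np.linalg.norm(e0-e1))
E
```

```text
[[17 16  1  1  1]
 [17 17 13 12 70]] [[312.          36.        ]
 [317.82857143  44.48571429]]
[[ 15   9  23  25 442]] [[316.19683258 146.16968326]]
hole rel TCP x,y -0.0006983954359551556 0.07314287013773678
stud wrist [0.58355671 0.06085946 0.016     ] top [0.5837294  0.05819248 0.        ]
plate width 0.10727212194850354
```

```bash
python3 - <<'E'
from h import *
X=np.array([np.cos(np.radians(-12.1)),np.sin(np.radians(-12.1))]);Y=np.array([-X[1],X[0]])
t=np.array([.58356,.06086])+.0007*X-.0731*Y; print(t); go([t[0],t[1],.040],-12.1)
E
```

```text
[ 0.56892133 -0.01076269]
go [64.3  0.4 76.9] turn 0.1 t 7.1
```

```bash
python3 -m crank '[[[30,0,0,0,-1],[64.3,0.4,0,0,-1],[64.3,0.4,20,0,-1],[64.3,0.4,45,0,-1],[64.3,0.4,65,0,-1],[64.3,0.4,76,0,-1],[64.3,0.4,76,0,-1],[64.3,0.4,76,0,-1]]]'
python3 - <<'E'
from h import *
c=snap("wrist","w4.png"); s=r.read_state(); print(s["ee_pos"],yawdeg(s["eef_rot"]),s["width"],s["ft_force"])
cv2.imwrite("pics/w4c.png",cv2.resize(c["image"][0:300,220:420],None,fx=2,fy=2)[:,:,::-1])
E
```

```text
time: 7.9
ee_pos: [0.5699, -0.012, 0.0422]
eef_rot: [0.777, 0.629, 0.0, 0.0]
ft_force: [-0.8, -0.6, -2.7]
width: 0.0118
grip_force: 55.0
[ 0.57028492 -0.01205253  0.04258662] -12.071841868761298 0.011478905013811016 [ 0.28502222 -0.75579186 -2.06208077]
```

View pics/w4c.png

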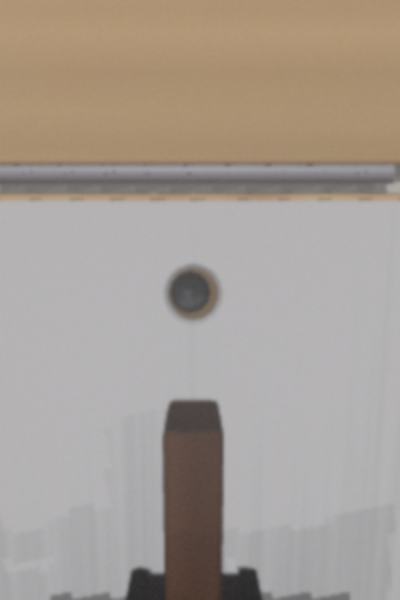

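```bash
python3 - <<'E'
from h import *
c=load("w4.png"); s=r.read_state(); g=cv2.cvtColor(c["image"],cv2.COLOR_RGB2GRAY)[120:170,290:345]
print(s["ee_pos"],yawdeg(s["eef_rot"]))
m=(g<95).astype(np.uint8);n,l,st,ce=cv2.connectedComponentsWithStats(m);print(st[1:],ce[1:]+[290,120])
m=(g<150).astype(np.uint8);n,l,st,ce=cv2.connectedComponentsWithStats(m);print(st[1:],ce[1:]+[290,120])
zu=s["ee_pos"][2]-.0183
h=ray(c,316,146,zu+.006); q=ray(c,314.6,145.2,.016); d=(q-h)[:2]; M=R.from_quat(s["eef_rot"]).as_matrix()
print("shift tool mm",(M.T@np.r_[d,0]*1000), zu)
E
```

```text
[ 0.57028492 -0.01205253  0.04258662] -12.071841868761298
[[ 15  16  20  20 321]] [[314.77258567 145.60436137]]
[[ 13  12  27  28 596]] [[315.96979866 145.79194631]]
shift tool mm [-0.1422029  -0.70851014 -0.00108063] 0.02428662352270587
```

```bash
python3 -m crank '[[[0,-0.7,0,0,-1],[0,-0.7,4,0,-1],[0,-0.7,8,0,-1],[0,-0.7,10,0,-1],[0,-0.7,12,0,-1],[0,-0.7,14,0,-1],[0,-0.7,14,0,-1]]]'
```

```text
time: 8.65
ee_pos: [0.5687, -0.0122, 0.0272]
eef_rot: [0.778, 0.629, -0.0, -0.0]
ft_force: [-0.6, -0.4, -3.1]
width: 0.0115
grip_force: 55.0
```

```bash
python3 -m crank '[[[0,0,1,0,-1],[0,0,2,0,-1],[0,0,2.5,0,-1],[0,0,2.5,0,-1]]]' 55
python3 - <<'E'
from h import *
s=r.read_state(); print(s["ee_pos"],s["ft_force"],s["width"])
E
```

```text
time: 9.05
ee_pos: [0.569, -0.0122, 0.0263]
eef_rot: [0.778, 0.629, 0.0, -0.0]
ft_force: [-6.5, 0.2, 12.9]
width: 0.0112
grip_force: 55.0
[ 0.56899261 -0.01216218  0.02627386] [-6.46551592  0.1535181  12.92034714] 0.011195016552862118
```

```bash
python3 -m crank '[[[0,0,-2,0,-1],[0,0,-2,0,0.2],[0,0,-2,0,0.2],[0,0,-2,0,0.2],[0,0,-2,0,0.2],[0,0,-2,0,0.2],[0,0,-2,0,0.2],[0,0,-2,0,0.2],[0,0,-52,0,0.2],[0,0,-102,0,0.2],[0,0,-152,0,0.2],[0,0,-172,0,0.2],[0,0,-172,0,0.2]]]' 
python3 - <<'E'
from h import *
c=snap("scene","s1.png"); s=r.read_state(); print(s["ee_pos"],s["ft_force"],s["width"])
cv2.imwrite("pics/s1c.png",cv2.resize(c["image"][220:340,210:380],None,fx=4.5,fy=4.5)[:,:,::-1])
c=snap("top","t1.png")
E
```

```text
time: 10.35
ee_pos: [0.5707, -0.0122, 0.2008]
eef_rot: [0.778, 0.629, 0.003, 0.001]
ft_force: [0.3, 0.1, -0.4]
width: 0.0519
grip_force: 0.0
[ 0.5696315  -0.01210315  0.1983913 ] [-0.03793394  0.03851665 -0.9376459 ] 0.052036127609083126
```

View pics/s1c.png

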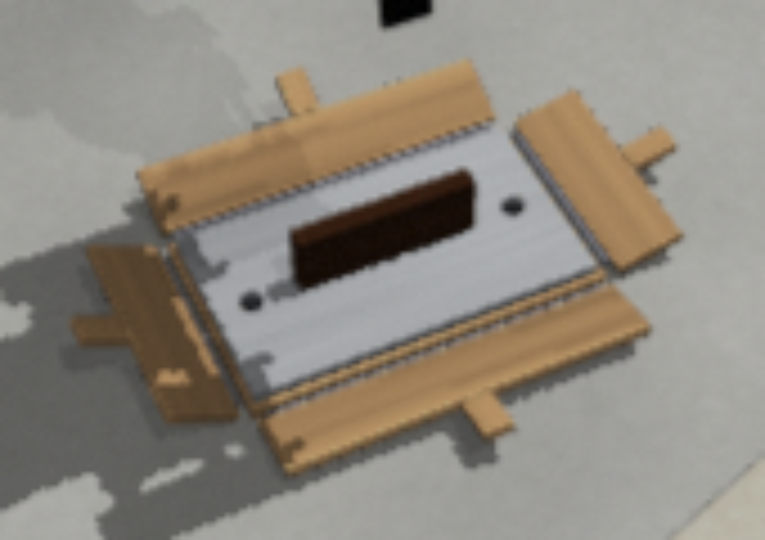

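```bash
cat >> h.py <<'E'
T=(.5685,-.0110,np.radians(-12.1))
D={"front":(-1,0,.063),"back":(1,0,.063),"left":(0,1,.1005),"right":(0,-1,.1005)}
def tab(w,th,rr=.054):
    dx,dy,h=D[w]; k=h+rr*np.cos(th); return tr(T,dx*k,dy*k,.006+rr*np.sin(th))
def wallang(c,w,u,v):
    "pixel of tab tip -> (radial from hinge, height above hinge, deg)"
    dx,dy,h=D[w]; d=att(c)@np.array([(u-c["cx"])/foc(c),(v-c["cy"])/foc(c),1]); e=np.array(c["eye"])
    a=T[2]; n=tr((0,0,a),-dy,dx,0); t=(tr(T,0,0,0)-e)@n/(d@n); p=e+t*d
    k=(p-tr(T,0,0,0))@tr((0,0,a),dx,dy,0)-h; z=p[2]-.006; return k,z,np.degrees(np.arctan2(z,k)),np.hypot(k,z)
E
python3 - <<'E'
from h import *
c=load("s1.png")
for w,u,v in [("front",290,72),("right",74,328),("back",500,425),("left",665,135)]:
    print(w,np.round(wallang(c,w,u/4.5+210,v/4.5+220),3))
c=load("top0.png")
for w,u,v in [("front",380,252),("right",540,174),("back",421,42),("left",259,118)]:
    u,v=u/2.5+200,v/2.5+160
    print(w,[ (round(th,2),np.round(np.hypot(*(ray(c,u,v,.006+.066*np.sin(th))-tab(w,th,.066))[:2])*1000,1)) for th in (.2,.3,.4,.5,.6)])
E
```

```text
front [ 0.055  0.029 28.109  0.062]
right [ 0.058  0.032 29.188  0.066]
back [ 0.067  0.022 18.2    0.071]
left [ 0.062  0.018 15.782  0.065]
front [(0.2, np.float64(9.7)), (0.3, np.float64(8.1)), (0.4, np.float64(6.4)), (0.5, np.float64(5.6)), (0.6, np.float64(6.8))]
right [(0.2, np.float64(3.8)), (0.3, np.float64(2.9)), (0.4, np.float64(2.6)), (0.5, np.float64(4.0)), (0.6, np.float64(6.5))]
back [(0.2, np.float64(4.6)), (0.3, np.float64(4.3)), (0.4, np.float64(3.5)), (0.5, np.float64(2.5)), (0.6, np.float64(2.6))]
left [(0.2, np.float64(5.8)), (0.3, np.float64(4.7)), (0.4, np.float64(3.2)), (0.5, np.float64(2.4)), (0.6, np.float64(4.0))]
```

```bash
cat >> h.py <<'E'
def plan(w,th0,head,th1=.95,n=7,below=.012,rr=.058):
    p=tab(w,th0,rr)-[0,0,below]; go(p+[0,0,.06],head); go(p,head)
    s=r.read_state(); t=np.radians(head); 
    ty=np.array([np.cos(t),np.sin(t),0]); y0=R.from_quat(s["eef_rot"]).as_matrix()[:,1]
    if ty@y0<0: ty=-ty
    M=np.c_[np.cross(ty,[0,0,-1.]),ty,[0,0,-1.]]
    for th in np.linspace(th0,th1,n): print("arc",round(th,2),(M.T@(tab(w,th,rr)-[0,0,below]-p)*1000).round(1))
    dx,dy,h=D[w]
    print("outward in tool",(M.T@tr((0,0,T[2]),dx,dy,0)).round(2))
E
python3 - <<'E'
from h import *
print(r.read_state()["joint_positions"].round(2))
plan("left",.3,-12.1)
E
```

```text
[-0.48  0.23  0.49  1.67 -0.11  1.26 -0.17]
go [156.8  -0.4 125.7] turn 0.0 t 10.4
go [156.8  -0.5 185.7] turn 0.0 t 10.4
arc 0.3 [0. 0. 0.]
arc 0.41 [-2.2 -0.  -5.9]
arc 0.52 [ -5.   -0.  -11.5]
arc 0.62 [ -8.4  -0.  -16.8]
arc 0.73 [-12.3  -0.  -21.7]
arc 0.84 [-16.8  -0.  -26.1]
arc 0.95 [-21.7  -0.  -30. ]
outward in tool [1. 0. 0.]
```

```bash
python3 -m crank '[[[50,0,50,0,0.2],[100,0,90,0,0.2],[140,0,110,0,0.2],[157,0,126,0,0.2],[157,0,170,0,0.2],[157,0,186,0,0.2],[157,0,186,0,0.2],[157,0,186,0,0.2],[157,0,186,0,-1],[157,0,186,0,-1],[157,0,186,0,-1],[157,0,186,0,-1],[157,0,186,0,-1],[157,0,186,0,-1],[157,0,186,0,-1],[157,0,186,0,-1],[157,0,186,0,-1]]]' 15
```

```text
time: 12.15
ee_pos: [0.6018, 0.1414, 0.0111]
eef_rot: [0.778, 0.629, 0.0, -0.0]
ft_force: [0.2, 0.7, 1.0]
width: 0.0158
grip_force: 15.0
```

Gripped the 16 mm tab. Arc up.

```bash
python3 -m crank '[[[-1,0,-3,0,-1],[-2.2,0,-6,0,-1],[-5,0,-11.5,0,-1],[-8.4,0,-17,0,-1],[-12.3,0,-22,0,-1],[-17,0,-26,0,-1],[-22,0,-30,0,-1],[-22,0,-30,0,-1],[-22,0,-30,0,-1]]]'
python3 - <<'E'
from h import *
s=r.read_state();print(s["ft_force"],s["width"]); c=snap("scene","s2.png")
cv2.imwrite("pics/s2c.png",cv2.resize(c["image"][200:340,210:410],None,fx=3,fy=3)[:,:,::-1])
E
```

```text
time: 13.05
ee_pos: [0.5973, 0.12, 0.0417]
eef_rot: [0.778, 0.629, 0.0, -0.0]
ft_force: [-0.3, 4.5, 7.4]
width: 0.0155
grip_force: 15.0
[-0.34117452  4.46368376  7.4418949 ] 0.015510596283737915
```

View pics/s2c.png

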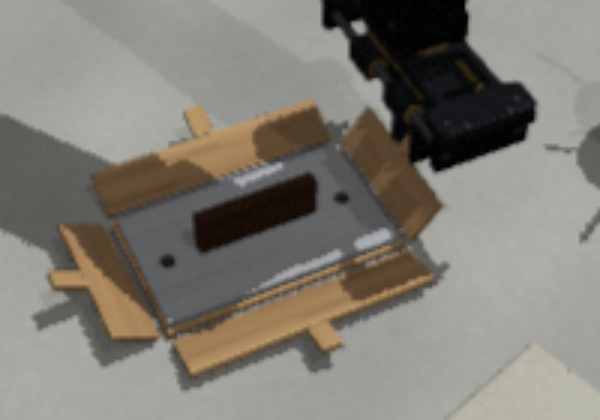

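```bash
python3 -m crank '[[[0,0,0,0,-0.3],[0,0,0,0,-0.3],[0,0,0,0,-0.3],[12,0,0,0,-0.3],[28,0,0,0,-0.3],[28,0,-8,0,-1],[28,0,-8,0,-1],[28,0,-8,0,-1],[28,0,-8,0,-1],[28,0,-8,0,-1],[20,0,-8,0,-1],[12,0,-8,0,-1],[5,0,-8,0,-1],[-2,0,-8,0,-1],[-7,0,-8,0,-1],[-11,0,-8,0,-1],[-15,0,-8,0,-1],[-17,0,-8,0,-1],[-17,0,-8,0,-1]]]'
```

```text
time: 15.0
ee_pos: [0.5934, 0.1027, 0.0489]
eef_rot: [0.778, 0.629, -0.0, 0.0]
ft_force: [-0.1, 0.2, -0.1]
width: 0.0005
grip_force: 0.0
```

```bash
python3 -m crank '[[[-1.5,0,0,0,-1],[-3,0,0,0,-1],[-4.5,0,0,0,-1],[-4.5,0,0,0,-1]]]'
```

```text
time: 15.4
ee_pos: [0.5929, 0.1014, 0.049]
eef_rot: [0.777, 0.63, 0.001, -0.001]
ft_force: [3.3, 7.8, -3.2]
width: 0.0005
grip_force: 4.0
```

```bash
python3 -m crank '[[[-1.5,0,0,0,-1],[-2.5,0,0,0,-1],[-2.5,0,0,0,-1]]]'
python3 - <<'E'
from h import *
c=snap("scene","s3.png"); s=r.read_state(); print(s["ee_pos"],s["ft_force"])
a=cv2.resize(c["image"][200:340,210:410],None,fx=3,fy=3)
cv2.imwrite("pics/s3c.png",a[:,:,::-1])
print(proj(c,tab("left",1.57,.066))-[210,200], proj(c,tab("left",1.35,.066))-[210,200])
E
```

```text
time: 15.7
ee_pos: [0.5929, 0.1011, 0.0491]
eef_rot: [0.776, 0.63, 0.002, -0.001]
ft_force: [6.5, 12.8, -7.7]
width: 0.0006
grip_force: 7.1
[0.59285388 0.10116587 0.04903234] [ 5.87577727 13.23056907 -5.93747612]
[125.28186299  43.71479712] [130.89257456  42.24213046]
```

```bash
python3 -m crank '[[[10,0,0,0,-1],[40,0,0,0,0.2],[40,0,-40,0,0.2],[40,0,-70,0,0.2],[0,0,-70,0,0.2],[0,0,-70,0,0.2]]]'
python3 - <<'E'
from h import *
plan("right",.5,-12.1,n=5)
E
```

```text
time: 16.35
ee_pos: [0.5923, 0.0904, 0.1202]
eef_rot: [0.78, 0.626, -0.0, 0.001]
ft_force: [-0.2, -0.4, -1.1]
width: 0.0324
grip_force: 0.0
go [-255.5   -0.6   38.9] turn -0.3 t 16.4
go [-255.4   -0.7   98.9] turn -0.3 t 16.4
arc 0.5 [0. 0. 0.]
arc 0.61 [ 3.4  0.  -5.5]
arc 0.72 [  7.5   0.  -10.7]
arc 0.84 [ 12.1  -0.  -15.3]
arc 0.95 [ 17.2   0.  -19.4]
outward in tool [-1. -0.  0.]
```

```bash
python3 -m crank '[[[-50,0,0,0,0.2],[-100,0,0,0,0.2],[-150,0,0,0,0.2],[-200,0,0,0,0.2],[-250,0,0,0,0.2],[-250,0,20,0,0.2],[-250,0,20,0,0.2],[-250,0,20,0,0.2]]]'
python3 - <<'E'
from h import *
plan("right",.5,-12.1,n=2)
E
```

```text
time: 17.15
ee_pos: [0.5396, -0.1472, 0.0988]
eef_rot: [0.777, 0.629, -0.0, -0.001]
ft_force: [0.2, 0.5, -0.2]
width: 0.0521
grip_force: 0.0
go [-12.2  -0.3  17. ] turn 0.1 t 17.1
go [-12.2  -0.2  77. ] turn 0.1 t 17.1
arc 0.5 [0. 0. 0.]
arc 0.95 [ 17.2   0.  -19.4]
outward in tool [-1. -0.  0.]
```

```bash
python3 -m crank '[[[-12,0,0,0,0.2],[-12,0,40,0,0.2],[-12,0,78,0,0.2],[-12,0,78,0,0.2],[-12,0,78,0,-1],[-12,0,78,0,-1],[-12,0,78,0,-1],[-12,0,78,0,-1],[-12,0,78,0,-1],[-12,0,78,0,-1],[-12,0,78,0,-1],[-12,0,78,0,-1],[-10.3,0,75,0,-1],[-8.6,0,72.5,0,-1],[-4.5,0,67.3,0,-1],[0,0,62.7,0,-1],[5.2,0,58.6,0,-1],[5.2,0,58.6,0,-1]]]' 15
```

```text
time: 18.95
ee_pos: [0.5412, -0.1424, 0.0412]
eef_rot: [0.777, 0.629, 0.0, 0.0]
ft_force: [1.9, -2.1, 2.0]
width: 0.0161
grip_force: 15.0
```

```bash
python3 -m crank '[[[0,0,0,0,-0.3],[0,0,0,0,-0.3],[0,0,0,0,-0.3],[-12,0,0,0,-0.3],[-28,0,0,0,-0.3],[-28,0,-8,0,-1],[-28,0,-8,0,-1],[-28,0,-8,0,-1],[-28,0,-8,0,-1],[-28,0,-8,0,-1],[-20,0,-8,0,-1],[-12,0,-8,0,-1],[-5,0,-8,0,-1],[2,0,-8,0,-1],[7,0,-8,0,-1],[11,0,-8,0,-1],[15,0,-8,0,-1],[18,0,-8,0,-1],[18,0,-8,0,-1]]]'; python3 - <<'E'
from h import *
s=r.read_state(); p=s["ee_pos"]-tr(T,0,0,0); print("radial",p@tr((0,0,T[2]),0,-1,0)-.1005,s["ft_force"])
E
```

```text
time: 20.85
ee_pos: [0.5447, -0.1247, 0.0483]
eef_rot: [0.777, 0.629, 0.0, -0.0]
ft_force: [-0.3, -0.2, -0.5]
width: 0.0004
grip_force: 0.0
radial 0.015696957302600956 [-0.31851761 -0.21891181 -0.5025324 ]
```

```bash
python3 -m crank '[[[1.5,0,0,0,-1],[3,0,0,0,-1],[4.5,0,0,0,-1],[6,0,0,0,-1],[6,0,0,0,-1]]]'; python3 - <<'E'
from h import *
s=r.read_state(); p=s["ee_pos"]-tr(T,0,0,0); print("radial",p@tr((0,0,T[2]),0,-1,0)-.1005,s["ft_force"])
c=snap("scene","s4.png"); c=c["image"]
cv2.imwrite("pics/s4c.png",cv2.resize(c[200:340,210:410],None,fx=3,fy=3)[:,:,::-1])
E
```

```text
time: 21.35
ee_pos: [0.5452, -0.1223, 0.0484]
eef_rot: [0.778, 0.628, -0.001, 0.001]
ft_force: [-1.6, -8.7, -0.0]
width: 0.0007
grip_force: 4.6
radial 0.0131704015090712 [-1.60919825 -8.68656992 -0.04899252]
```

View pics/s4c.png

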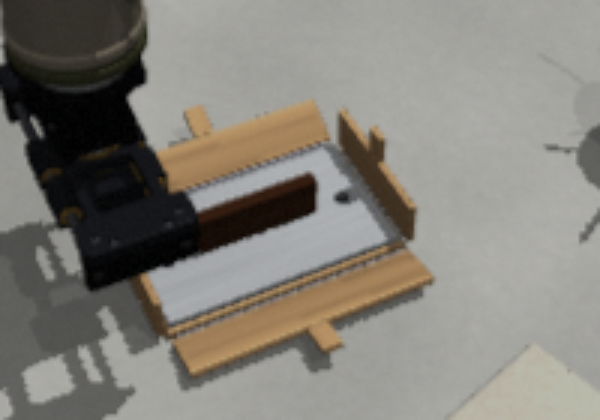

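```bash
python3 -m crank '[[[1.5,0,0,0,-1],[3,0,0,0,-1],[3,0,0,0,-1]]]'
python3 -m crank '[[[-10,0,0,0,-1],[-40,0,0,0,0.2],[-40,0,-50,0,0.2],[-40,0,-80,0,0.2],[-40,0,-80,0,0.2],[-40,0,-80,0,0.2]]]'
python3 - <<'E'
from h import *
print(r.read_state()["joint_positions"].round(2))
plan("front",.48,77.9,n=5)
E
```

```text
time: 21.7
ee_pos: [0.5452, -0.122, 0.0485]
eef_rot: [0.779, 0.627, -0.002, 0.002]
ft_force: [-3.3, -17.0, 0.3]
width: 0.0007
grip_force: 8.6
time: 22.3
ee_pos: [0.5385, -0.1553, 0.1287]
eef_rot: [0.777, 0.629, 0.001, 0.0]
ft_force: [-0.8, 0.3, 0.3]
width: 0.0324
grip_force: 0.0
[-0.27  0.28  0.56  1.78 -0.17  1.12  0.13]
go [ 147.4 -115.3   47.9] turn -90.0 t 22.3
go [ 147.3 -115.4  107.9] turn -90.0 t 22.3
arc 0.48 [0. 0. 0.]
arc 0.6 [-3.5  0.  -5.8]
arc 0.72 [ -7.7   0.  -11.2]
arc 0.83 [-12.4  -0.  -16.1]
arc 0.95 [-17.7  -0.  -20.4]
outward in tool [ 1. -0.  0.]
```

```bash
python3 -m crank '[[[20,-16,0,-8,0.2],[40,-32,0,-16,0.2],[60,-48,0,-25,0.2],[80,-64,0,-33,0.2],[100,-80,0,-42,0.2],[120,-96,0,-50,0.2],[147,-115,0,-59,0.2],[147,-115,0,-67,0.2],[147,-115,0,-76,0.2],[147,-115,0,-84,0.2],[147,-115,30,-90,0.2],[147,-115,30,-90,0.2],[147,-115,30,-90,0.2],[147,-115,30,-90,0.2]]]'
python3 - <<'E'
from h import *
s=r.read_state();print(s["joint_positions"].round(2),s["ee_pos"])
plan("front",.48,77.9,n=5)
E
```

```text
time: 23.7
ee_pos: [0.4566, 0.0122, 0.0989]
eef_rot: [0.107, 0.994, 0.0, 0.0]
ft_force: [-0.7, -0.0, -0.5]
width: 0.052
grip_force: 0.0
[-0.44  0.07  0.32  2.05 -0.03  1.02  1.26] [0.4566314  0.01220077 0.09893713]
go [ 0.2  0.8 18.2] turn -0.1 t 23.7
go [ 0.2  0.8 78.2] turn -0.1 t 23.7
arc 0.48 [0. 0. 0.]
arc 0.6 [-3.5  0.  -5.8]
arc 0.72 [ -7.7   0.  -11.2]
arc 0.83 [-12.4  -0.  -16.1]
arc 0.95 [-17.7  -0.  -20.4]
outward in tool [ 1. -0.  0.]
```

```bash
python3 -m crank '[[[0,1,40,0,0.2],[0,1,78,0,0.2],[0,1,78,0,0.2],[0,1,78,0,-1],[0,1,78,0,-1],[0,1,78,0,-1],[0,1,78,0,-1],[0,1,78,0,-1],[0,1,78,0,-1],[0,1,78,0,-1],[0,1,78,0,-1],[-1.7,1,75,0,-1],[-3.5,1,72.2,0,-1],[-7.7,1,67,0,-1],[-12.4,1,62,0,-1],[-17.7,1,57.6,0,-1],[-17.7,1,57.6,0,-1]]]' 15
```

```text
time: 25.4
ee_pos: [0.4736, 0.0098, 0.0413]
eef_rot: [0.105, 0.994, 0.0, -0.001]
ft_force: [-6.0, 4.2, 5.8]
width: 0.0157
grip_force: 15.0
```

```bash
python3 -m crank '[[[0,0,0,0,-0.3],[0,0,0,0,-0.3],[0,0,0,0,-0.3],[12,0,0,0,-0.3],[28,0,0,0,-0.3],[28,0,-8,0,-1],[28,0,-8,0,-1],[28,0,-8,0,-1],[28,0,-8,0,-1],[28,0,-8,0,-1],[20,0,-8,0,-1],[12,0,-8,0,-1],[5,0,-8,0,-1],[-2,0,-8,0,-1],[-7,0,-8,0,-1],[-11,0,-8,0,-1],[-15,0,-8,0,-1],[-18,0,-8,0,-1],[-21,0,-8,0,-1],[-21,0,-8,0,-1]]]'; python3 - <<'E'
from h import *
s=r.read_state(); p=s["ee_pos"]-tr(T,0,0,0); print("radial",p@tr((0,0,T[2]),-1,0,0)-.063,s["ft_force"])
E
```

```text
time: 27.4
ee_pos: [0.494, 0.0051, 0.0486]
eef_rot: [0.105, 0.994, 0.0, -0.001]
ft_force: [-5.1, 1.4, 2.8]
width: 0.0007
grip_force: 2.2
radial 0.013251599485626694 [-5.13585395  1.4254403   2.77421096]
```

```bash
python3 -m crank '[[[-1.5,0,0,0,-1],[-3,0,0,0,-1],[-4.5,0,0,0,-1],[-4.5,0,0,0,-1]]]'
python3 -m crank '[[[10,0,0,0,-1],[40,0,0,0,0.2],[40,0,-50,0,0.2],[40,0,-80,0,0.2],[0,0,-80,0,0.2],[-50,0,-80,0,0.2],[-100,0,-80,0,0.2],[-150,0,-80,0,0.2],[-180,0,-80,0,0.2],[-180,0,-80,0,0.2],[-180,0,-80,0,0.2],[-180,0,-80,0,0.2]]]'
python3 - <<'E'
from h import *
plan("back",.35,77.9,n=6)
E
```

```text
time: 27.8
ee_pos: [0.4944, 0.0051, 0.0482]
eef_rot: [0.105, 0.994, 0.0, -0.005]
ft_force: [-25.1, 3.5, 21.6]
width: 0.0004
grip_force: 12.6
time: 29.0
ee_pos: [0.6743, -0.0334, 0.1289]
eef_rot: [0.105, 0.994, 0.0, -0.0]
ft_force: [0.0, 1.3, 0.1]
width: 0.0521
grip_force: 0.0
go [-9.4 -0.3 55.1] turn 0.0 t 29.0
go [ -9.4  -0.3 115.1] turn 0.0 t 29.0
arc 0.35 [0. 0. 0.]
arc 0.47 [ 2.8  0.  -6.4]
arc 0.59 [  6.3   0.  -12.4]
arc 0.71 [ 10.5   0.  -17.9]
arc 0.83 [ 15.3   0.  -22.9]
arc 0.95 [ 20.7  -0.  -27.3]
outward in tool [-1.  0.  0.]
```

```bash
python3 -m crank '[[[-9.4,0,40,0,0.2],[-9.4,0,80,0,0.2],[-9.4,0,115,0,0.2],[-9.4,0,115,0,0.2],[-9.4,0,115,0,-1],[-9.4,0,115,0,-1],[-9.4,0,115,0,-1],[-9.4,0,115,0,-1],[-9.4,0,115,0,-1],[-9.4,0,115,0,-1],[-9.4,0,115,0,-1],[-9.4,0,115,0,-1],[-8,0,112,0,-1],[-6.6,0,108.6,0,-1],[-3.1,0,102.6,0,-1],[1.1,0,97,0,-1],[5.9,0,92,0,-1],[11.3,0,87.7,0,-1],[11.3,0,87.7,0,-1]]]' 15
```

```text
time: 30.9
ee_pos: [0.6651, -0.031, 0.0425]
eef_rot: [0.105, 0.994, 0.0, 0.002]
ft_force: [4.2, 1.1, 3.9]
width: 0.0156
grip_force: 15.0
```

```bash
python3 -m crank '[[[0,0,0,0,-0.3],[0,0,0,0,-0.3],[0,0,0,0,-0.3],[-12,0,0,0,-0.3],[-28,0,0,0,-0.3],[-28,0,-8,0,-1],[-28,0,-8,0,-1],[-28,0,-8,0,-1],[-28,0,-8,0,-1],[-28,0,-8,0,-1],[-20,0,-8,0,-1],[-12,0,-8,0,-1],[-5,0,-8,0,-1],[2,0,-8,0,-1],[7,0,-8,0,-1],[11,0,-8,0,-1],[15,0,-8,0,-1],[18,0,-8,0,-1],[21,0,-8,0,-1],[21,0,-8,0,-1]]]'; python3 - <<'E'
from h import *
s=r.read_state(); p=s["ee_pos"]-tr(T,0,0,0); print("radial",p@tr((0,0,T[2]),1,0,0)-.063,s["ft_force"])
E
```

```text
time: 32.9
ee_pos: [0.6445, -0.0271, 0.0492]
eef_rot: [0.105, 0.994, -0.0, 0.002]
ft_force: [8.8, -0.7, -4.5]
width: 0.0002
grip_force: 4.2
radial 0.014715864903474957 [ 8.75517    -0.65782877 -4.52356459]
```

Push on, back off, and re-look at everything, moving toward the jars.

```bash
python3 -m crank '[[[1.5,0,0,0,-1],[3,0,0,0,-1],[4.5,0,0,0,-1],[4.5,0,0,0,-1]]]'
python3 -m crank '[[[-10,0,0,0,-1],[-40,0,0,0,1],[-40,0,-50,0,1],[-40,0,-100,0,1],[-40,-50,-130,0,1],[-40,-100,-130,0,1],[-40,-150,-130,0,1],[-40,-150,-130,0,1],[-40,-150,-130,0,1],[-40,-150,-130,0,1]]]'
python3 - <<'E'
from h import *
print(r.read_state()["ee_pos"])
c=snap("scene","s5.png"); t=snap("top","t5.png")
a=cv2.resize(c["image"][200:380,60:380],None,fx=2.5,fy=2.5)
cv2.imwrite("pics/s5c.png",a[:,:,::-1])
E
```

```text
time: 33.3
ee_pos: [0.6441, -0.0271, 0.0495]
eef_rot: [0.105, 0.994, -0.001, 0.006]
ft_force: [29.0, -4.5, -19.7]
width: 0.0004
grip_force: 14.3
time: 34.3
ee_pos: [0.6468, -0.1792, 0.1786]
eef_rot: [0.105, 0.995, 0.001, -0.001]
ft_force: [0.1, 0.2, -0.5]
width: 0.0644
grip_force: 0.0
[ 0.64681948 -0.17924885  0.17856038]
```

View pics/s5c.png

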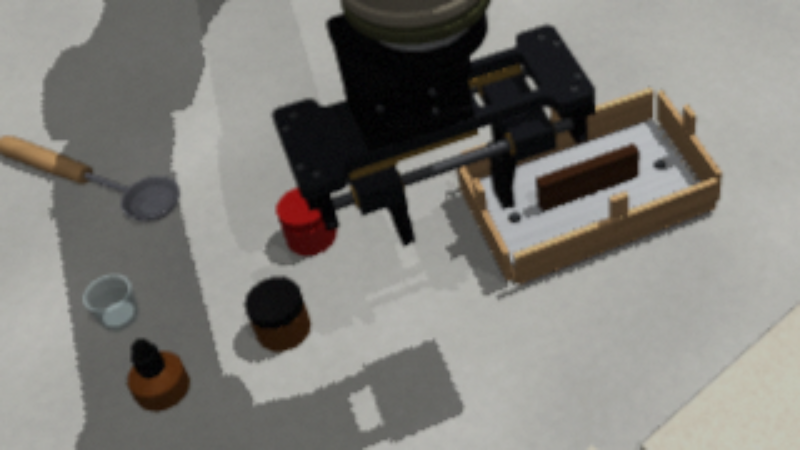

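```bash
python3 - <<'E'
from h import *
s5=load("s5.png");t=load("t5.png")
print("jar scene",ray(s5,274/2.5+60,301/2.5+200,.044)); print("bulb scene",ray(s5,145/2.5+60,343/2.5+200,.062),"body",ray(s5,159/2.5+60,380/2.5+200,.022))
im=t["image"];g=cv2.cvtColor(im,cv2.COLOR_RGB2GRAY)
for x0,x1,y0,y1 in [(440,480,215,252),(478,510,222,254)]:
    m=(g[y0:y1,x0:x1]<45).astype(np.uint8);n,l,st,ce=cv2.connectedComponentsWithStats(m)
    for i in range(1,n):
        if st[i,4]>15: u=ce[i]+[x0,y0];print(st[i],u.round(1),ray(t,*u,.044),ray(t,*u,.060))
hs=cv2.cvtColor(im,cv2.COLOR_RGB2HSV)[222:254,478:510]
m=((hs[...,1]>120)&(hs[...,0]<20)).astype(np.uint8);n,l,st,ce=cv2.connectedComponentsWithStats(m);print(st[1:]); 
ys,xs=np.nonzero(m);(x,y),q=cv2.minEnclosingCircle(np.c_[xs,ys].astype(np.float32));print("body",x+478,y+222,q,ray(t,x+478,y+222,.015))
go([.522,-.288,.13],77.9)
E
```

```text
jar scene [ 0.53095502 -0.29117868  0.044     ]
bulb scene [ 0.52083568 -0.38606122  0.062     ] body [ 0.52701891 -0.38963824  0.022     ]
[22 13  6 12 48] [464.6 233.8] [ 0.52302151 -0.30319777  0.044     ] [ 0.52147014 -0.29922056  0.06      ]
[14  9  9 11 68] [496.  235.6] [ 0.51790831 -0.38964371  0.044     ] [ 0.51641107 -0.38475126  0.06      ]
[ 8 12  6 10 19] [487.6 239.2] [ 0.50813591 -0.36624146  0.044     ] [ 0.50674214 -0.36159678  0.06      ]
[[  8   8  15  14 115]]
body 493.0 236.5 7.159010887145996 [ 0.5181733  -0.38996514  0.015     ]
go [  99.8 -133.1   48.6] turn 0.2 t 34.4
```

```bash
python3 -m crank '[[[40,-50,0,0,1],[70,-90,0,0,1],[96,-133,0,0,1],[96,-133,0,0,1],[96,-133,0,0,1],[96,-133,0,0,1],[96,-133,0,0,1]]]'
python3 - <<'E'
from h import *
c=snap("wrist","w6.png"); print(r.read_state()["ee_pos"], proj(c,[.527,-.288,.044]))
E
```

```text
time: 35.1
ee_pos: [0.5265, -0.2887, 0.1788]
eef_rot: [0.104, 0.995, 0.0, -0.0]
ft_force: [-0.2, 0.9, 0.3]
width: 0.087
grip_force: 0.0
[ 0.52632656 -0.28900264  0.17878855] [317.46586563 232.95377207]
```

View pics/w6.png

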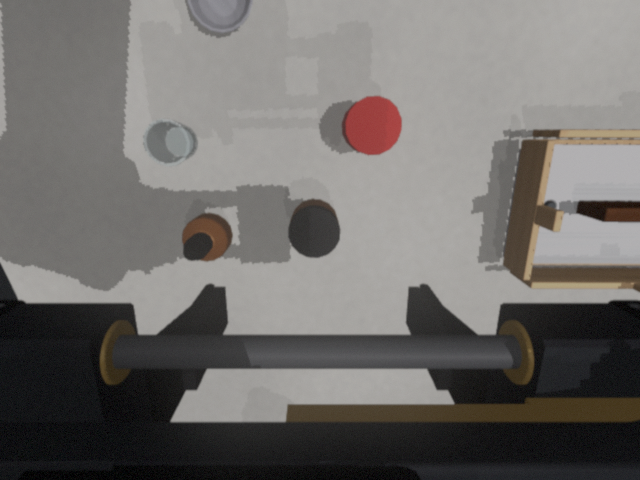

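```bash
python3 - <<'E'
from h import *
c=load("w6.png"); j=ray(c,315,231,.044); print("jar",j,"bottle",ray(c,207,237,.02),ray(c,198,247,.062))
go([j[0],j[1],.018],77.9)
E
```

```text
jar [ 0.52493033 -0.28966076  0.044     ] bottle [ 0.51656301 -0.38757692  0.02      ] [ 0.51396637 -0.38188538  0.062     ]
go [  1.2  -1.  160.8] turn 0.2 t 35.1
```

```bash
python3 -m crank '[[[1,-1,50,0,1],[1,-1,100,0,1],[1,-1,140,0,1],[1,-1,161,0,1],[1,-1,161,0,1],[1,-1,161,0,-1],[1,-1,161,0,-1],[1,-1,161,0,-1],[1,-1,161,0,-1],[1,-1,161,0,-1],[1,-1,161,0,-1],[1,-1,161,0,-1],[1,-1,161,0,-1],[1,-1,161,0,-1],[1,-1,140,0,-1],[1,-1,100,0,-1],[1,-1,50,0,-1],[1,-1,30,0,-1],[1,-1,30,0,-1],[1,-1,30,0,-1]]]' 30
python3 - <<'E'
from h import *
s=r.read_state();print(s["width"],s["ee_pos"],s["joint_positions"].round(2)); go(tr(T,-.033,-.045,.0335),77.9)
E
```

```text
time: 37.15
ee_pos: [0.5235, -0.2916, 0.1485]
eef_rot: [0.105, 0.994, 0.0, -0.0]
ft_force: [-0.1, 0.7, -0.7]
width: 0.0429
grip_force: 30.0
0.04294239088609472 [ 0.52352062 -0.29155252  0.14853146] [ 0.03  0.35  0.5   1.65 -0.18  1.19  1.93]
go [ 47.7 238.7 115.1] turn 0.0 t 37.1
```

```bash
python3 -m crank '[[[8,40,0,0,-1],[16,80,0,0,-1],[24,120,0,0,-1],[32,160,0,0,-1],[40,200,0,0,-1],[47.7,238.7,0,0,-1],[47.7,238.7,0,0,-1],[47.7,238.7,20,0,-1],[47.7,238.7,20,0,-1],[47.7,238.7,20,0,-1]]]'
python3 - <<'E'
from h import *
c=snap("wrist","w7.png"); s=r.read_state(); print(s["width"],s["ee_pos"]);go(tr(T,-.033,-.045,.0335),77.9)
E
```

```text
time: 38.15
ee_pos: [0.5262, -0.0488, 0.1281]
eef_rot: [0.106, 0.994, -0.0, -0.001]
ft_force: [0.5, -0.4, -1.1]
width: 0.0436
grip_force: 30.0
0.04344344650139855 [ 0.52675661 -0.04884279  0.12883425]
go [ 0.   0.8 95.3] turn -0.0 t 38.2
```

View pics/w7.png

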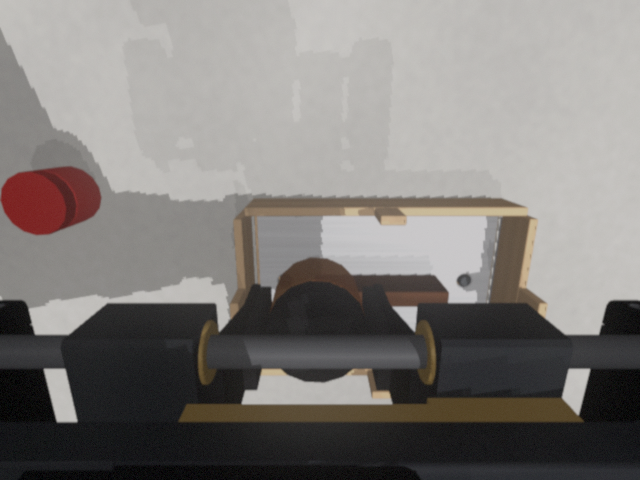

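```bash
python3 - <<'E'
from h import *
c=load("w7.png"); s=r.read_state()
for v in (334,338,342): print(((ray(c,317,v,.1548)-s["ee_pos"])@tr((0,0,T[2]),1,0,0)*1000).round(1))
a=ray(c,317,380,.1548);print("rear edge x rel TCP",((a-s["ee_pos"])@tr((0,0,T[2]),1,0,0)*1000).round(1))
# front wall top inner edge and divider in tray frame
for n,u,v,z in [("wallfront top inner",390,213,.046),("divider near top",420,277,.049),("divider far top",420,304,.014)]:
    p=ray(c,u,v,z)-tr(T,0,0,0); print(n,(p@tr((0,0,T[2]),1,0,0)*1000).round(1))
E
```

```text
-0.8
1.1
2.9
rear edge x rel TCP 21.6
wallfront top inner -61.6
divider near top -16.5
divider far top 21.4
```

```bash
python3 -m crank '[[[0,0.8,40,0,-1],[0,0.8,70,0,-1],[0,0.8,85,0,-1],[0,0.8,91,0,-1],[0,0.8,95,0,-1],[0,0.8,96,0,-1],[0,0.8,96,0,-1]]]'
```

```text
time: 38.9
ee_pos: [0.5279, -0.0476, 0.034]
eef_rot: [0.105, 0.994, 0.0, 0.001]
ft_force: [0.1, 0.2, -0.6]
width: 0.0435
grip_force: 30.0
```

```bash
python3 -m crank '[[[0,0,1,0,-1],[0,0,2,0,-1],[0,0,2,0,-1]]]'
```

```text
time: 39.2
ee_pos: [0.5278, -0.0475, 0.0322]
eef_rot: [0.105, 0.994, 0.0, 0.001]
ft_force: [-2.8, 0.6, 9.1]
width: 0.0434
grip_force: 30.0
```

Contact; release, rise and go above the bottle.

```bash
python3 -m crank '[[[0,0,0,0,0.35],[0,0,0,0,0.35],[0,0,0,0,0.35],[0,0,0,0,0.35],[0,0,-40,0,0.35],[0,0,-80,0,0.35],[0,0,-130,0,0.35],[0,-50,-140,0,0.35],[0,-100,-140,0,0.35],[0,-150,-140,0,0.35],[0,-200,-140,0,0],[-20,-250,-140,0,0],[-30,-300,-140,0,0],[-60,-335,-140,0,0],[-60,-335,-140,0,0],[-60,-335,-140,0,0],[-60,-335,-140,0,0]]]'
python3 - <<'E'
from h import *
c=snap("wrist","w8.png"); s=r.read_state(); print(s["width"],s["ee_pos"],s["joint_positions"].round(2), proj(c,[.5165,-.3875,.062]))
t=snap("top","t8.png")
a=np.vstack([cv2.resize(c["image"][120:340,160:480],(800,550))]); cv2.imwrite("pics/w8c.png",a[:,:,::-1])
E
```

```text
time: 40.9
ee_pos: [0.5159, -0.3866, 0.171]
eef_rot: [0.105, 0.994, 0.0, -0.0]
ft_force: [0.1, 0.5, -0.7]
width: 0.0437
grip_force: 0.0
0.043510479073743835 [ 0.5160371  -0.38628883  0.17139647] [ 0.14  0.45  0.58  1.5  -0.25  1.27  2.11] [315.52480453 242.4245821 ]
```

View pics/w8c.png

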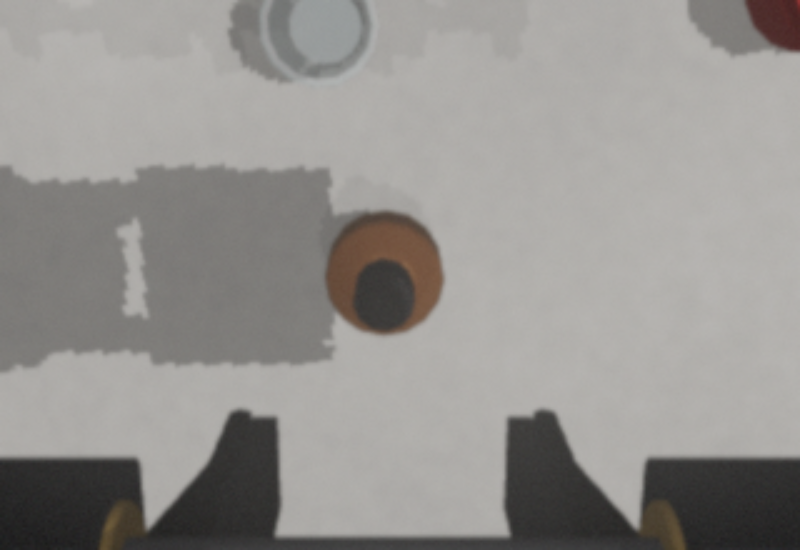

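```bash
python3 - <<'E'
from h import *
c=load("w8.png"); a=ray(c,313.6,228.8,.018); b=ray(c,313.6,238.8,.058); print(a,b); p=(a+b)/2; go([p[0],p[1],.034],77.9)
t=load("t8.png"); im=t["image"][190:250,320:400]; u=proj(t,tr(T,-.033,-.045,.058)); print(u)
E
```

```text
[ 0.51679607 -0.38934596  0.018     ] [ 0.51449209 -0.38860097  0.058     ]
go [  0.   -2.9 137.6] turn 0.1 t 41.0
[372.89428035 232.09050192]
```

```bash
python3 -m crank '[[[0,-2.5,50,0,0],[0,-2.5,90,0,0],[0,-2.5,120,0,0],[0,-2.5,137,0,0],[0,-2.5,137,0,0],[0,-2.5,137,0,-1],[0,-2.5,137,0,-1],[0,-2.5,137,0,-1],[0,-2.5,137,0,-1],[0,-2.5,137,0,-1],[0,-2.5,137,0,-1],[0,-2.5,137,0,-1],[0,-2.5,137,0,-1],[0,-2.5,137,0,-1]]]' 25
python3 -m crank '[[[0,0,-20,0,-1],[0,0,-60,0,-1],[0,0,-100,0,-1],[0,0,-120,0,-1],[0,0,-120,0,-1],[0,0,-120,0,-1]]]'
python3 - <<'E'
from h import *
go(tr(T,.033,-.045,.05),77.9)
E
```

```text
time: 42.4
ee_pos: [0.5159, -0.3903, 0.035]
eef_rot: [0.105, 0.994, -0.0, 0.001]
ft_force: [-0.5, 1.4, 6.5]
width: 0.0189
grip_force: 25.0
time: 43.0
ee_pos: [0.5151, -0.3899, 0.1537]
eef_rot: [0.105, 0.994, 0.0, -0.0]
ft_force: [0.3, 0.2, -1.0]
width: 0.0194
grip_force: 25.0
go [ -5.9 336.7 103.8] turn 0.0 t 43.0
```

```bash
python3 -m crank '[[[0,40,0,0,-1],[-1,80,0,0,-1],[-2,120,0,0,-1],[-3,160,0,0,-1],[-4,200,0,0,-1],[-5,240,0,0,-1],[-6,280,0,0,-1],[-6,320,0,0,-1],[-6,336.7,0,0,-1],[-6,336.7,0,0,-1],[-6,336.7,0,0,-1],[-6,336.7,0,0,-1]]]'
python3 - <<'E'
from h import *
c=snap("scene","s9.png"); s=r.read_state(); print(s["width"],s["ee_pos"]); go(tr(T,.033,-.045,.05),77.9)
a=cv2.resize(c["image"][160:340,180:420],None,fx=3,fy=3); cv2.imwrite("pics/s9c.png",a[:,:,::-1])
E
```

```text
time: 44.2
ee_pos: [0.591, -0.0642, 0.1536]
eef_rot: [0.107, 0.994, -0.0, -0.0]
ft_force: [-0.4, 0.3, -1.2]
width: 0.0191
grip_force: 25.0
0.018849267993992273 [ 0.59110432 -0.06412152  0.15377612]
go [  0.2   2.3 103.8] turn -0.1 t 44.2
```

View pics/s9c.png

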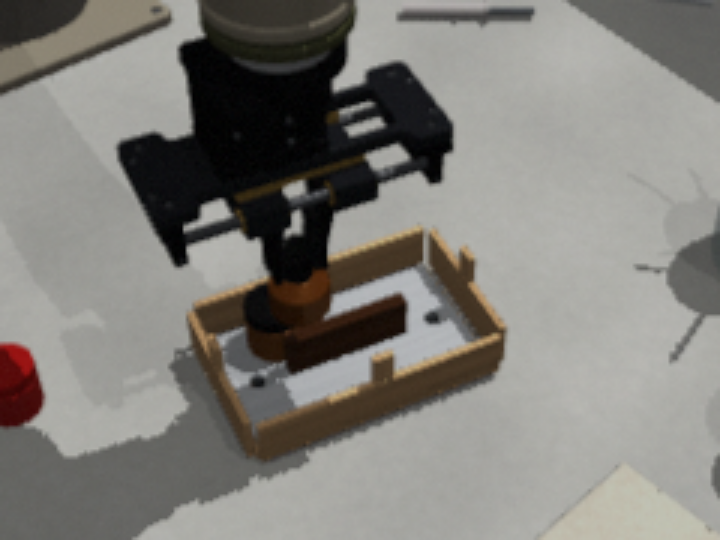

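```bash
python3 -m crank '[[[0,2,40,0,-1],[0,2,70,0,-1],[0,2,90,0,-1],[0,2,99,0,-1],[0,2,103,0,-1],[0,2,105,0,-1],[0,2,105,0,-1]]]'
```

```text
time: 44.95
ee_pos: [0.5926, -0.0605, 0.05]
eef_rot: [0.105, 0.994, 0.0, 0.001]
ft_force: [-0.8, -0.5, -1.1]
width: 0.0192
grip_force: 25.0
```

```bash
python3 -m crank '[[[0,0,1,0,-1],[0,0,2,0,-1],[0,0,2.5,0,-1],[0,0,2.5,0,-1]]]'
```

```text
time: 45.35
ee_pos: [0.5933, -0.06, 0.0489]
eef_rot: [0.105, 0.994, 0.001, 0.001]
ft_force: [-4.0, 2.4, 13.5]
width: 0.0189
grip_force: 25.0
```

```bash
python3 -m crank '[[[0,0,0,0,0],[0,0,0,0,0],[0,0,0,0,0],[0,0,0,0,0],[0,0,-10,0,0],[0,0,-40,0,0],[0,0,-80,0,0],[0,0,-130,0,0],[20,50,-150,0,0],[60,100,-150,0,0],[100,150,-150,0,0],[100,200,-150,0,0],[100,200,-150,0,0],[100,200,-150,0,0]]]'
python3 - <<'E'
from h import *
c=snap("scene","s10.png"); t=snap("top","t10.png")
a=cv2.resize(c["image"][200:380,60:380],(800,450)); b=cv2.resize(t["image"][170:290,300:520],(275,150)); a[:150,:275]=b; cv2.imwrite("pics/s10c.png",a[:,:,::-1])
for w in D: print(w,proj(c,tab(w,1.5708,.066)).round(1),((proj(c,tab(w,1.5708,.066))-[60,200])*2.5).round(0))
E
```

```text
time: 46.75
ee_pos: [0.535, 0.162, 0.1972]
eef_rot: [0.102, 0.995, 0.001, -0.0]
ft_force: [-0.3, -0.9, -0.2]
width: 0.0435
grip_force: 0.0
front [282.9 239.6] [557.  99.]
back [306.9 278. ] [617. 195.]
left [335.3 243.7] [688. 109.]
right [250.7 273.3] [477. 183.]
```

View pics/s10c.png

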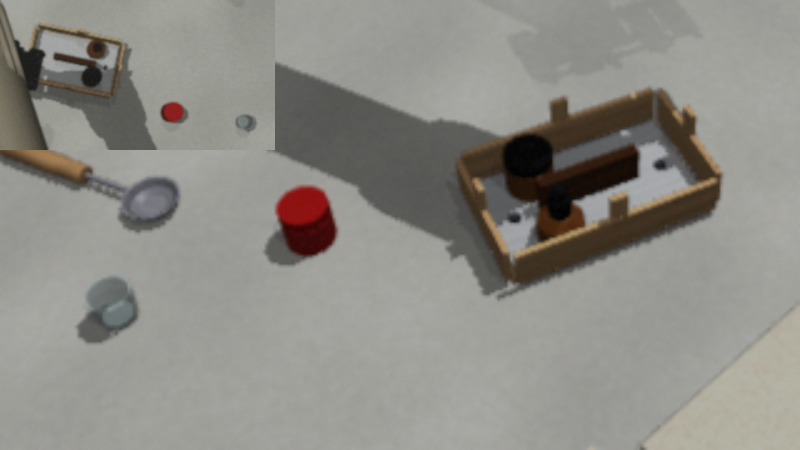

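```bash
python3 -c "
from bench import r
print(r.close_job())"
```

```text
the job is handed in; nothing more can be done
None
```

The job is handed in: the larger plate lies flush over both studs, all four walls are upright, and the only jar and only dropper bottle in the scene stand upright in the near and far bays; the beaker and brush jar were left untouched.

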